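# Send the sprayed test panel down the drying rail

## Robot

A 6-joint arm with a two-finger parallel gripper is mounted at the origin on a cart in front of the work surface, level with it; the furniture and walls round the work are solid. World frame = base frame: x ahead of the robot, y to its left, z up, the work surface at z = 0. Lengths are in m, angles in rad, forces in N, time in s.
With the tool pointing down it reaches from about 0.3 to 0.875 m from the base axis. Payload 6.4 kg.
Tool frame: the origin (TCP) lies at the centre of the arm's flange, where the gripper is bolted on; the fingertips stand 173 mm ahead of it and the grasp point (between the pads) lies tcp_to_grasp ahead of it (tcp_to_grasp is the distance from the TCP to the grasp point, in m); z points along the fingers, y is the line along which they close (so a half turn about z gives the same grasp; the last joint's range is limited). The gripper opens to 85 mm and grips with 20 to 120 N. Pads are 22 mm wide; open, the fingers measure 114 mm over their backs; the gripper's body (76 mm by 85 mm) begins 54 mm behind the grasp point. The pads swing forward as they close: fully open they stand 13 mm farther back than shut.
Start: joints at [-1.462, 0.181, 1.607, -0, 1.354, -0.206], TCP at [0.178, -0.547, 0.405] pointing down, gripper open.
Joint ranges: [-2.99, 2.99], [-0.89, 2.07], [0.3, 2.58], [-1.14, 4.28], [0, 2.63], [-3.12, 3.12]. Speed limits (rad/s): [2.57, 2.57, 3.01, 3.14, 3.14, 3.14].

## Interface

Orientations are given as a unit quaternion [w, x, y, z].
In Python, from station import observe, camera, hand_in, tcp_to_grasp gives the robot as it stands.
- The arm moves only by the tool arm_command, never from a script. Its argument "steps" is a list of rows, each an object with "offset": the shift along the world's x, y, z normalised to -1 to 1, where 1 is 75 mm, a list of three; "roll": the turn about the world's z normalised to -1 to 1, where 1 is pi/2 rad; "fingers": the closure, from -1 (fully open) to 1 (shut). In form: [{"offset": [x, y, z], "roll": roll, "fingers": fingers}, ...]. A call has 1 to 8 rows; each row shifts and turns the commanded pose from where the row before left it; what a row does not reach is not made up. A row lasts 1/10 s, in which the tool goes at most 50 mm and 8.59 degrees, less where a joint would pass 70% of its speed; a pose out of reach is approached as far as the arm can. A call with a number of a shift or a turn outside -1 to 1 is refused whole. A call with a gripper value outside its range is refused whole. The fingers move at their own pace and stop on an object; the grip force is fixed at half the most. Time passes only in rows, so rows that do not move let the fingers close. It gives the time, the measured TCP pose, the force, the opening and the grip force at its end, in the units of the state.
- observe(): the state, without advancing time (a new reading comes with each control period).
- camera(name): name is "scene" or "side" or "wrist"; returns a dict with "pixels" (384x512x3 uint8, red, green, blue), "camera_matrix" (3x3 intrinsics, pixels), "cam_to_world" (4x4, takes a point from camera to world coordinates); the wrist camera has in their place "tool_from_camera" (4x4, takes a point from camera to tool coordinates, whose origin is the TCP and whose axes are the flange's). Camera axes: x right, y up, looking along -z (the intrinsics and any distortion apply to the point x, -y, -z); pixel columns grow to the right and rows downward; lengths in m; the calibration is good to about 2 mm. A picture is of the moment at which its call begins: read the wrist's pose just before it. There is no depth.
- hand_in(): hands the job in; it is judged then, once.
The state is a dict: "t": time; "joint_pos": joint angles; "joint_velocities": joint speeds; "effort": joint torques, N m; "eef_pos": TCP position; "tcp_rot": TCP orientation; "ft_force": force on the tool from outside, world axes, zero at the start; "moment": the same for the moment, N m; "gripper_width": opening from 0.0 (shut) to 1.0 (fully open); "finger_force": force on a finger pad.
Only numpy, scipy, OpenCV 4.12 (cv2) and the standard library are available. Lean on these libraries where they do the work, as an engineer would, in place of code of your own. Each camera call takes 0.05 s, during which the arm holds its last target. There are 200 camera calls.

## Task

Slide the orange hanger ring with its freshly sprayed blue panel along the bent drying rail, round both corners, and press it firmly against the dark buffer disc of the stop on the last leg for a moment. Do not touch the wet panel, do not push so hard that the stop shifts along the rail, and leave the tin, sanding block and tape where they are. Leave the ring hanging still there at the stop.

Things in the scene. Friction and masses are not known exactly. Their poses are not given: they have to be found in the camera images.
- rail: Fixed bent drying rail: level steel bar, 12 mm diameter, axis 200 mm above the trolley top; its ends turn down to two grey 90 mm feet. Origin: on the trolley top under the middle of the middle leg, z up. The ring starts on the first leg, which runs along the rail's -y; the middle leg runs along its +x, the last leg along its -y. Nothing of the rail stands above 206 mm.
- corner_a (a point): Where the axes of first and middle leg would cross, on the bar axis, at (-60, 0, 200) mm in the rail's frame. The bend has 40 mm radius about (-20, 40): it begins at (-60, 40) and ends at (-20, 0). The first leg runs along x = -60 mm from its post at y = 190.
- corner_b (a point): Where the axes of middle and last leg would cross, on the bar axis, at (60, 0, 200) mm in the rail's frame. The bend has 40 mm radius about (20, -40): it begins at (20, 0) and ends at (60, -40). The last leg runs along x = 60 mm to its post at y = -210.
- ring: Loose orange ring of 11 mm round bar, threaded on the rail: 83 mm outside, 61 mm inside. Origin: its centre, 24.5 mm below the bar axis as it hangs; its y axis is the ring's own axis, z up. Its top is 17 mm above the bar axis, its bottom 66 mm below. Slides with up to about 1 N, swings, weighs about 0.2 kg. Open fingers can reach down either side of the bar and push both its sides.
- panel: Blue sprayed metal panel, wet: 70 mm wide, 80 mm tall, 3 mm thick, fixed under the ring in the ring's plane by a 12 mm wide tab. Origin and axes are the ring's; the panel reaches from 52 to 132 mm below the ring's centre, the tab begins at 38 mm.
- stop: Stop on the last leg: aluminium clamp with thumb screw (30 mm above the bar axis), held by friction, slips along the bar at about 15 N. Origin: on the bar axis at the clamp's front face, 140 to 170 mm from the middle leg; axes as the rail's. In front (+y) a dark 92 mm buffer disc, centre 20 mm below the bar, meets the ring; its face stands 15 to 35 mm ahead of the origin, set anew each time, not given.
- sand_block: Dark sanding block, 64 x 118 x 31 mm, on the trolley top beside the last leg, on the robot's side. Origin: centre of underside.
- tin: Pale grey paint tin, 72 mm diameter, 98 mm tall, on the trolley top on the far side of the first leg. Origin: centre of underside.
- tape: Roll of masking tape lying flat, 104 mm diameter, 24 mm high, on the trolley top to the robot's right. Origin: centre of underside.
Mind the look-alikes: they are no part of the job. Several things have the shape of the ring; the one meant has the colours described above.

How it is judged:
By the outcome, as a careful person would: the job done as asked, in the order asked, and still so for the second after the job is handed in, with the robot touching nothing.
It also fails if it takes over 64 s, if anything falls off the work surface, if the arm or the gripper's body presses on something with over 40 N, if the wrist force passes 120 N, or if a joint passes its speed limit or range.

## Working session

There is one attempt and no reset: what is moved stays moved. The work goes in short steps, Python scripts to look and compute and a tool call to move; the robot and the scene stay as the last step left them, time stands still between calls to the robot, and variables do not carry over. Pictures are saved under pics/ and viewed, at most 11 in all, crops included, and the job is handed in when it is done.

Besides the shell and the picture viewer there is one more tool, called as name([rows], argument=value, ...), one row to a line, values as JSON. arm_command: Moves the arm, as the interface text tells. Its arguments: {"type":"object","properties":{"steps":{"type":"array"}},"required":["steps"]}

```bash
mkdir -p pics; ls; python3 - <<'E'
from station import observe,camera,tcp_to_grasp
import cv2,numpy as np,pickle
print(tcp_to_grasp, observe())
d={}
for n in("scene","side"):
    c=camera(n);d[n]=c;cv2.imwrite(f"pics/{n}0.png",c["pixels"][:,:,::-1])
    print(n,c["camera_matrix"].round(1).tolist(),c["cam_to_world"].round(3).tolist(),[k for k in c])
pickle.dump(d,open("d0.pkl","wb"))
E
```

```text
pics
0.1547 {'t': 0.0, 'joint_pos': array([-1.46229599e+00,  1.81560563e-01,  1.60802605e+00,  8.41340226e-06,
        1.35379536e+00, -2.06284882e-01]), 'joint_velocities': array([-0.00070031, -0.00053111, -0.00022481, -0.00067693, -0.00085068,
        0.00062756]), 'effort': array([-1.08934379e-03, -4.44877803e+01, -3.51339555e+01, -4.08117430e-04,
        9.17873054e-03, -1.08505324e-05]), 'eef_pos': array([ 0.17802458, -0.54647576,  0.40376418]), 'tcp_rot': array([-8.93389659e-04,  9.87639079e-01,  1.56742618e-01,  4.78268365e-05]), 'ft_force': array([ 0.62047856, -1.48691729,  0.08106083]), 'moment': array([-0.03226771, -0.02923293, -0.05326481]), 'finger_force': 0.0, 'gripper_width': 1.0009288102203477}
scene [[465.8, 0.0, 251.9], [0.0, 465.8, 196.4], [0.0, 0.0, 1.0]] [[-0.801, 0.308, -0.514, -0.005], [-0.599, -0.423, 0.68, 0.645], [-0.008, 0.852, 0.523, 0.714], [0.0, 0.0, 0.0, 1.0]] ['pixels', 'camera_matrix', 'cam_to_world']
side [[397.6, 0.0, 258.4], [0.0, 397.6, 188.8], [0.0, 0.0, 1.0]] [[-0.876, 0.29, -0.384, 0.177], [-0.481, -0.541, 0.69, 0.543], [-0.008, 0.79, 0.613, 0.715], [0.0, 0.0, 0.0, 1.0]] ['pixels', 'camera_matrix', 'cam_to_world']
```

View pics/scene0.png

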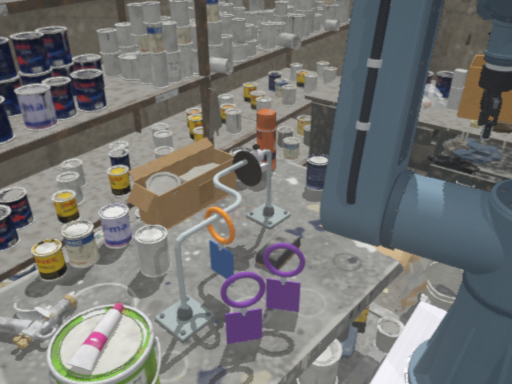

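View pics/side0.png

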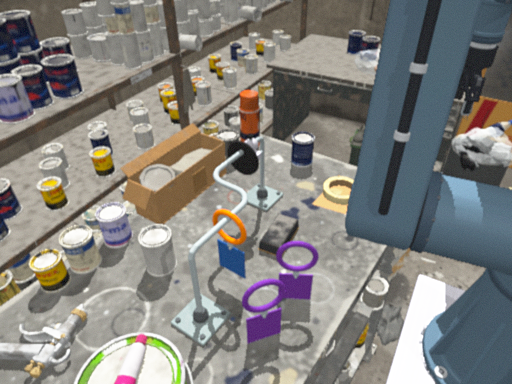

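The orange ring, with its blue panel, is at about (220,225) in scene and (230,227) in side. The near foot is at (186,316) / (200,318) and the far foot at (268,215) / (264,197). The black buffer disc is at (247,170) / (242,157). The purple rings are decoys.

```bash
cat > h.py <<'E'
import numpy as np,cv2,pickle
from scipy.optimize import least_squares
def proj(c,P):
    P=np.atleast_2d(P);M=np.linalg.inv(c["cam_to_world"]);q=P@M[:3,:3].T+M[:3,3]
    q=q*[1,-1,-1];p=q@c["camera_matrix"].T
    return p[:,:2]/p[:,2:]
def rail(p):
    x,y,a=p;R=np.array([[np.cos(a),-np.sin(a),0],[np.sin(a),np.cos(a),0],[0,0,1]])
    return lambda Q:np.atleast_2d(Q)/1000.@R.T+[x,y,0]
def path():
    t=np.linspace(0,np.pi/2,8)
    A=[(-60,y) for y in np.linspace(170,40,8)]+[(-20-40*np.cos(s),40-40*np.sin(s)) for s in t]+[(20+40*np.sin(s),-40+40*np.cos(s)) for s in t]+[(60,y) for y in np.linspace(-40,-190,8)]
    return np.array([(a,b,200) for a,b in A])
def tri(cs,us):
    f=lambda X:np.concatenate([proj(c,X)[0]-u for c,u in zip(cs,us)])
    r=least_squares(f,[.5,0,.1]);return r.x,r.cost
E
python3 - <<'E'
from h import *
d=pickle.load(open("d0.pkl","rb"));S,T=d["scene"],d["side"]
obs=[(S,(-60,190,0),(186,318)),(S,(60,-210,0),(268,215)),(T,(-60,190,0),(200,319)),(T,(60,-210,0),(264,197))]
f=lambda p:np.concatenate([proj(c,rail(p)(Q))[0]-u for c,Q,u in obs])
best=min((least_squares(f,[.5,0,a]) for a in (-2,-1,0,1,2,3)),key=lambda r:r.cost);p=best.x
print(p,best.cost,f(p).round(1))
np.save("p0.npy",p)
print("ring",tri([S,T],[(220,226),(229.5,227)]))
print("disc",tri([S,T],[(247,170),(242.5,157)]))
ims=[]
for c in(S,T):
    im=cv2.resize(c["pixels"][90:350,110:310,::-1].copy(),None,fx=2,fy=2,interpolation=cv2.INTER_CUBIC)
    im=cv2.resize(im,(400,520))
    for u in proj(c,rail(p)(path())): cv2.circle(im,tuple(int(v) for v in (u-[110,90])*2),1,(0,255,0),-1)
    ims.append(im)
cv2.imwrite("pics/ov1.png",np.hstack(ims))
E
```

```text
[ 0.55965895 -0.01583022 -0.10732193] 3.598204637283541 [-0.1 -0.3  1.7  0.6  0.2 -0.1 -1.9  0.4]
ring (array([0.50487074, 0.07496957, 0.17866124]), np.float64(0.5483039588361638))
disc (array([ 0.61876332, -0.16474396,  0.16632354]), np.float64(1.6010795845057832))
```

View pics/ov1.png

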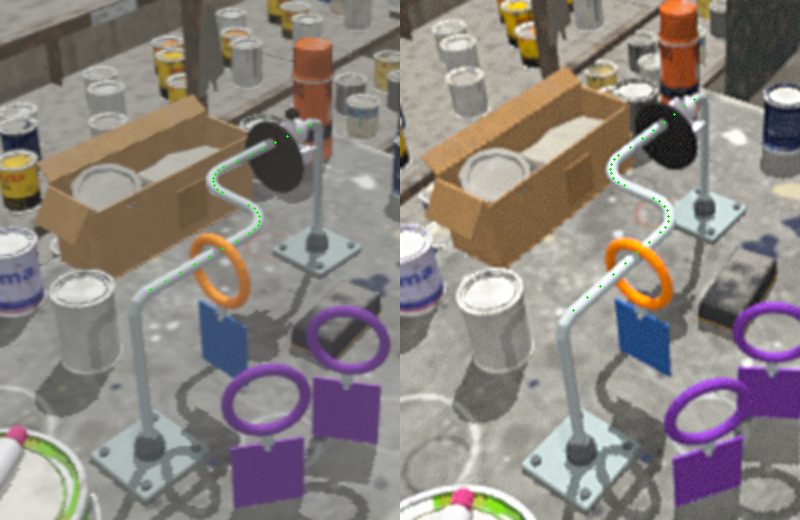

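The projected rail axis lies on the bar in both pictures, so the rail pose is good. Next I need the ring, disc and decoy positions in the rail frame.

```bash
python3 - <<'E'
from h import *
d=pickle.load(open("d0.pkl","rb"));S,T=d["scene"],d["side"];p=np.load("p0.npy");x,y,a=p
inv=lambda P:np.round(1000*np.array([np.cos(a)*(P[0]-x)+np.sin(a)*(P[1]-y),-np.sin(a)*(P[0]-x)+np.cos(a)*(P[1]-y),P[2]]))
for n,u,v in [("ring",(220,226),(229.5,227)),("disc",(247,170),(242.5,157)),("purple1",(243,290),(264,296)),("purple2",(285,261),(297,256))]:
    X,c=tri([S,T],[u,v]);print(n,X.round(3),inv(X),round(c,1))
m=[]
from scipy.spatial.distance import cdist
# fits: circle outlines of ring (orange) and disc (black) along their leg, both views
def mask(c,lo,hi,box):
    h=cv2.cvtColor(c["pixels"],cv2.COLOR_RGB2HSV);k=cv2.inRange(h,lo,hi);z=np.zeros_like(k);r0,r1,c0,c1=box;z[r0:r1,c0:c1]=k[r0:r1,c0:c1];return z>0
t=np.linspace(0,2*np.pi,40)
for n,lo,hi,xs,zc,R,boxes in [("ring",(5,150,120),(18,255,255),-60,175.5,41.5,((200,250,195,245),(203,250,205,255))),("disc",(0,0,0),(180,255,50),60,180,46,((140,200,225,270),(130,185,220,270)))]:
    cs=[]
    for c,b in zip((S,T),boxes):
        k=mask(c,lo,hi,b);yy,xx=np.nonzero(k);bb=[xx.min()-.5,xx.max()+.5,yy.min()-.5,yy.max()+.5]
        cs.append((c,bb))
    def f(q):
        o=[]
        for c,bb in cs:
            u=proj(c,rail(p)(np.c_[xs+q[1]+R*np.cos(t),q[0]+0*t,zc+R*np.sin(t)]));o+=[u[:,0].min()-bb[0],u[:,0].max()-bb[1],u[:,1].min()-bb[2],u[:,1].max()-bb[3]]
        return np.array(o)
    r=least_squares(f,[80 if n=="ring" else -130,0]);print(n,"y,dx",r.x.round(1),r.fun.round(1))
W=rail(p)(path())
for s in [(-60,130),(-60,120)]: print(s,rail(p)((*s,200)).round(4))
E
```

```text
ring [0.505 0.075 0.179] [-64.  84. 179.] 0.5
disc [ 0.619 -0.165  0.166] [  75. -142.  166.] 1.6
purple1 [0.383 0.159 0.138] [-194.  155.  138.] 0.4
purple2 [0.375 0.035 0.126] [-189.   31.  126.] 0.2
ring y,dx [81.3  0.5] [ 0.7  0.4 -0.1  0.4 -0.6 -0.5  0.6 -0.5]
disc y,dx [-140.3   14.9] [ 0.7  1.7  0.2 -0.7  0.  -2.3  5.1 -3.6]
(-60, 130) [[0.5139 0.1198 0.2   ]]
(-60, 120) [[0.5129 0.1099 0.2   ]]
```

arm_command([
  {"offset": [0.28, 0.5, 0.1], "roll": 0.0914, "fingers": 0.06},
  {"offset": [0.28, 0.5, 0.1], "roll": 0.0914, "fingers": 0.06},
  {"offset": [0.28, 0.5, 0.1], "roll": 0.0914, "fingers": 0.06},
  {"offset": [0.28, 0.5, 0.1], "roll": 0.0914, "fingers": 0.06},
  {"offset": [0.28, 0.5, 0.1], "roll": 0.0914, "fingers": 0.06},
  {"offset": [0.28, 0.5, 0.1], "roll": 0.0914, "fingers": 0.06},
  {"offset": [0.28, 0.5, 0.1], "roll": 0.0914, "fingers": 0.06},
  {"offset": [0.28, 0.5, 0.1], "roll": 0.0914, "fingers": 0.06},
])

```text
t: 0.9
eef_pos: [0.3464, -0.245, 0.4648]
tcp_rot: [-0.0, 0.742, 0.67, 0.0]
ft_force: [0.6, 0.0, -0.2]
gripper_width: 0.471
finger_force: 0.0
```

arm_command([
  {"offset": [0.28, 0.58, 0], "roll": -0.004, "fingers": 0.06},
  {"offset": [0.28, 0.58, 0], "roll": 0, "fingers": 0.06},
  {"offset": [0.28, 0.58, 0], "roll": 0, "fingers": 0.06},
  {"offset": [0.28, 0.58, 0], "roll": 0, "fingers": 0.06},
  {"offset": [0.28, 0.58, 0], "roll": 0, "fingers": 0.06},
  {"offset": [0.28, 0.58, 0], "roll": 0, "fingers": 0.06},
  {"offset": [0.28, 0.58, 0], "roll": 0, "fingers": 0.06},
  {"offset": [0.24, 0.58, 0], "roll": 0, "fingers": 0.06},
])

```text
t: 1.7
eef_pos: [0.5115, 0.1034, 0.4644]
tcp_rot: [-0.0, 0.746, 0.666, -0.0]
ft_force: [0.9, -0.6, 0.1]
gripper_width: 0.469
finger_force: 0.0
```

```bash
python3 - <<'E'
from station import observe,camera
import cv2,pickle
d={}
o=observe();print(o["t"],o["eef_pos"],o["tcp_rot"])
for n in("scene","wrist"):
    c=camera(n);d[n]=c
d["o"]=o;pickle.dump(d,open("d1.pkl","wb"))
import numpy as np
print(d["wrist"]["tool_from_camera"].round(3).tolist())
cv2.imwrite("pics/w1.png",np.hstack([cv2.resize(d[n]["pixels"][:,:,::-1],(400,300),interpolation=cv2.INTER_AREA) for n in("scene","wrist")]))
E
```

```text
1.7 [0.51151117 0.10339152 0.46435834] [-3.06128232e-05  7.46035995e-01  6.65905606e-01 -1.33951270e-04]
[[-0.0, 0.965, 0.262, 0.067], [1.0, 0.0, 0.001, 0.0], [0.001, 0.262, -0.965, 0.031], [0.0, 0.0, 0.0, 1.0]]
```

View pics/w1.png

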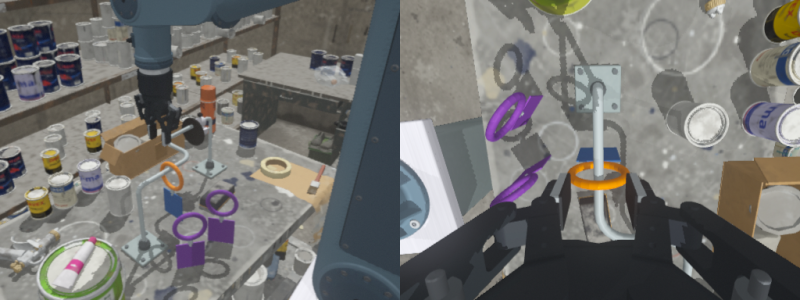

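The gripper is above the first leg. The wrist view shows the orange ring centred at about (600,176) in the composite, with the bar running through it and the near foot beyond. I'll check the rail fit in the wrist picture.

```bash
python3 - <<'E'
from h import *
from scipy.spatial.transform import Rotation as Ro
d=pickle.load(open("d1.pkl","rb"));w=d["wrist"];o=d["o"];p=np.load("p0.npy")
q=o["tcp_rot"];M=np.eye(4);M[:3,:3]=Ro.from_quat([*q[1:],q[0]]).as_matrix();M[:3,3]=o["eef_pos"]
w["cam_to_world"]=M@w["tool_from_camera"]
im=w["pixels"][:,:,::-1].copy()
for u in proj(w,rail(p)(path())): 
    if abs(u).max()<600: cv2.circle(im,tuple(int(round(v)) for v in u),2,(0,255,0),-1)
t=np.linspace(0,2*np.pi,60)
for u in proj(w,rail(p)(np.c_[-60+36*np.cos(t),81.5+0*t,175.5+36*np.sin(t)])): cv2.circle(im,tuple(int(round(v)) for v in u),1,(255,0,0),-1)
cv2.imwrite("pics/w1o.png",im[60:320,150:400].repeat(2,0).repeat(2,1))
E
```

```text
(no output)
```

View pics/w1o.png

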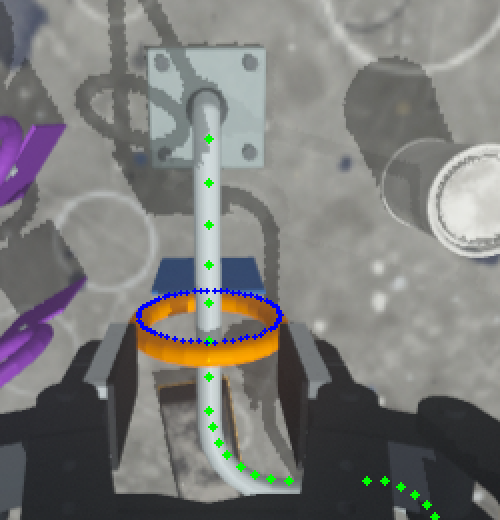

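arm_command([
  {"offset": [0.025, 0.16, 0], "roll": 0, "fingers": 0.06},
  {"offset": [0, 0, -0.4], "roll": 0, "fingers": 0.06},
  {"offset": [0, 0, -0.4], "roll": 0, "fingers": 0.06},
  {"offset": [0, 0, -0.4], "roll": 0, "fingers": 0.06},
  {"offset": [0, 0, -0.26], "roll": 0, "fingers": 0.06},
  {"offset": [0, 0, 0], "roll": 0, "fingers": 0.06},
])

```text
t: 2.4
eef_pos: [0.5115, 0.1124, 0.352]
tcp_rot: [-0.002, 0.747, 0.665, -0.002]
ft_force: [-0.1, -0.3, -0.2]
gripper_width: 0.471
finger_force: 0.0
```

```bash
cat > plan.py <<'E'
# tool path: centre on the bar axis, heading tangent; s = arclength from rail y=170 on leg 1
from h import *
from station import observe
p=np.load("p0.npy")
def at(s):
    L=[130,20*np.pi,40,20*np.pi]
    if s<130: return -60,170-s,0
    s-=130
    if s<L[1]: t=s/40; return -20-40*np.cos(t),40-40*np.sin(t),t
    s-=L[1]
    if s<40: return -20+s,0,np.pi/2
    s-=40
    if s<L[3]: t=s/40; return 20+40*np.sin(t),-40+40*np.cos(t),np.pi/2-t
    return 60,-40-(s-L[3]),0
def rows(ss):
    o=observe();q=o["tcp_rot"];pos=o["eef_pos"];yaw=2*np.arctan2(q[2],q[1])-np.pi/2
    cur=np.array([pos[0],pos[1],yaw])
    x,y,a=p;v=np.array(pos[:2])-[x,y]
    print("rail xy",(1000*np.array([np.cos(a)*v[0]+np.sin(a)*v[1],-np.sin(a)*v[0]+np.cos(a)*v[1]])).round(1),"yaw rel",round(yaw-a,3),"F",o["ft_force"].round(1),"z",pos[2].round(4))
    for s in ss:
        X,Y,t=at(s);P=rail(p)((X,Y,200))[0];tg=np.array([P[0],P[1],t+a])
        dl=tg-cur;print(s,(dl/[.075,.075,np.pi/2]).round(3).tolist());cur=tg
E
python3 -c "
from plan import *
rows([55,65,75,85,95,105,114,122])"
```

```text
rail xy [-61.6 122.4] yaw rel -0.008 F [-0.1 -0.3 -0.2] z 0.352
55 [0.011, -0.1, 0.005]
65 [-0.014, -0.133, 0.0]
75 [-0.014, -0.133, 0.0]
85 [-0.014, -0.133, 0.0]
95 [-0.014, -0.133, 0.0]
105 [-0.014, -0.133, 0.0]
114 [-0.013, -0.119, 0.0]
122 [-0.011, -0.106, 0.0]
```

arm_command([
  {"offset": [0.014, -0.1, 0], "roll": 0.005, "fingers": 0.06},
  {"offset": [-0.007, -0.08, 0], "roll": 0, "fingers": 0.06},
  {"offset": [-0.007, -0.07, 0], "roll": 0, "fingers": 0.06},
  {"offset": [-0.007, -0.05, 0], "roll": 0, "fingers": 0.06},
  {"offset": [-0.006, -0.05, 0], "roll": 0, "fingers": 0.06},
  {"offset": [-0.006, -0.05, 0], "roll": 0, "fingers": 0.06},
  {"offset": [-0.006, -0.05, 0], "roll": 0, "fingers": 0.06},
  {"offset": [-0.006, -0.05, 0], "roll": 0, "fingers": 0.06},
])

```text
t: 3.2
eef_pos: [0.5106, 0.0757, 0.3554]
tcp_rot: [0.0, 0.743, 0.669, 0.0]
ft_force: [1.3, 2.1, 1.3]
gripper_width: 0.47
finger_force: 1.2
```

```bash
python3 -c "
from plan import *
from station import camera
rows([95,100,105,110,115,120,125,130])
a=camera('scene')['pixels'];b=camera('wrist')['pixels']
cv2.imwrite('pics/p1.png',np.hstack([a[80:340,90:310],b[60:320,140:400]])[:,:,::-1].repeat(1,0))
"
```

```text
rail xy [-58.5  85.7] yaw rel 0.002 F [1.3 2.1 1.3] z 0.3554
95 [-0.035, -0.14, -0.001]
100 [-0.007, -0.066, 0.0]
105 [-0.007, -0.066, 0.0]
110 [-0.007, -0.066, 0.0]
115 [-0.007, -0.066, 0.0]
120 [-0.007, -0.066, 0.0]
125 [-0.007, -0.066, 0.0]
130 [-0.007, -0.066, 0.0]
```

View pics/p1.png

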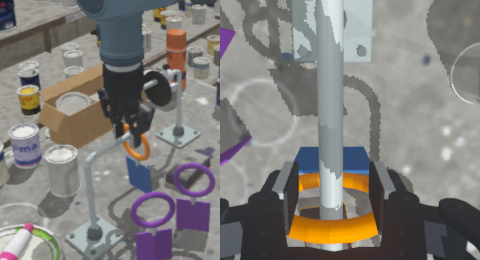

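The wrist view shows the ring just ahead of the two fingers, which straddle the bar, with contact on both sides. I'll continue, leading the turn slightly in the bends.

```bash
cat >> plan.py <<'E'
at0=at
def at(s,L=8):
    X,Y,t=at0(s+L);return X-L*np.sin(t),Y+L*np.cos(t),t
E
python3 -c "
from plan import *
rows([90,95,100,105,110,115,120,125])"
```

```text
rail xy [-58.6  85.3] yaw rel 0.001 F [-0.5 -0.5 -0.2] z 0.3551
90 [-0.026, -0.068, -0.001]
95 [-0.007, -0.066, 0.0]
100 [-0.007, -0.066, 0.0]
105 [-0.007, -0.066, 0.0]
110 [-0.007, -0.066, 0.0]
115 [-0.007, -0.066, 0.0]
120 [-0.007, -0.066, 0.0]
125 [-0.014, -0.066, 0.048]
```

arm_command([
  {"offset": [-0.02, -0.066, 0], "roll": 0, "fingers": 0.06},
  {"offset": [-0.007, -0.066, 0], "roll": 0, "fingers": 0.06},
  {"offset": [-0.007, -0.066, 0], "roll": 0, "fingers": 0.06},
  {"offset": [-0.007, -0.066, 0], "roll": 0, "fingers": 0.06},
  {"offset": [-0.007, -0.066, 0], "roll": 0, "fingers": 0.06},
  {"offset": [-0.007, -0.066, 0], "roll": 0, "fingers": 0.06},
  {"offset": [-0.007, -0.066, 0], "roll": 0, "fingers": 0.06},
  {"offset": [-0.014, -0.066, 0], "roll": 0.048, "fingers": 0.06},
])

```text
t: 4.1
eef_pos: [0.5049, 0.0357, 0.3552]
tcp_rot: [-0.0, 0.717, 0.697, 0.0]
ft_force: [0.5, 2.3, 0.8]
gripper_width: 0.468
finger_force: 1.1
```

```bash
python3 -c "
from plan import *
rows(range(130,170,5))"
```

```text
rail xy [-60.   45.4] yaw rel 0.078 F [0.5 2.3 0.8] z 0.3552
130 [-0.018, -0.072, 0.078]
135 [-0.003, -0.068, 0.08]
140 [0.006, -0.068, 0.08]
145 [0.014, -0.066, 0.08]
150 [0.022, -0.064, 0.08]
155 [0.03, -0.061, 0.08]
160 [0.037, -0.057, 0.08]
165 [0.044, -0.052, 0.08]
```

arm_command([
  {"offset": [-0.018, -0.072, 0], "roll": 0.078, "fingers": 0.06},
  {"offset": [-0.003, -0.068, 0], "roll": 0.08, "fingers": 0.06},
  {"offset": [0.006, -0.068, 0], "roll": 0.08, "fingers": 0.06},
  {"offset": [0.014, -0.066, 0], "roll": 0.08, "fingers": 0.06},
  {"offset": [0.022, -0.064, 0], "roll": 0.08, "fingers": 0.06},
  {"offset": [0.03, -0.061, 0], "roll": 0.08, "fingers": 0.06},
  {"offset": [0.037, -0.057, 0], "roll": 0.08, "fingers": 0.06},
  {"offset": [0.044, -0.052, 0], "roll": 0.08, "fingers": 0.06},
])

```text
t: 4.9
eef_pos: [0.5145, -0.0023, 0.355]
tcp_rot: [-0.001, 0.293, 0.956, -0.0]
ft_force: [-1.4, 1.9, 2.1]
gripper_width: 0.474
finger_force: 1.2
```

```bash
python3 -c "
from plan import *
from station import camera
rows(range(170,210,5))
a=camera('scene')['pixels'];b=camera('wrist')['pixels']
cv2.imwrite('pics/p2.png',np.hstack([a[80:340,90:310],b[60:320,140:400]])[:,:,::-1])
"
```

```text
rail xy [-46.4   8.6] yaw rel 1.084 F [-1.4  1.9  2.1] z 0.355
170 [0.055, -0.046, 0.074]
175 [0.056, -0.039, 0.08]
180 [0.06, -0.032, 0.08]
185 [0.064, -0.024, 0.077]
190 [0.066, -0.007, 0.0]
195 [0.066, -0.007, 0.0]
200 [0.066, -0.007, 0.0]
205 [0.066, -0.007, 0.0]
```

View pics/p2.png

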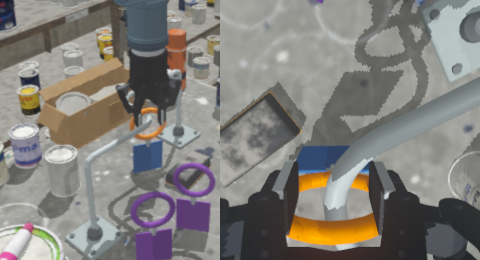

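The ring has turned the first bend, still ahead of the fingers and facing square to the bar. I'll carry on.

arm_command([
  {"offset": [0.055, -0.046, 0], "roll": 0.074, "fingers": 0.06},
  {"offset": [0.056, -0.039, 0], "roll": 0.08, "fingers": 0.06},
  {"offset": [0.06, -0.032, 0], "roll": 0.08, "fingers": 0.06},
  {"offset": [0.064, -0.024, 0], "roll": 0.077, "fingers": 0.06},
  {"offset": [0.066, -0.007, 0], "roll": 0, "fingers": 0.06},
  {"offset": [0.066, -0.007, 0], "roll": 0, "fingers": 0.06},
  {"offset": [0.066, -0.007, 0], "roll": 0, "fingers": 0.06},
  {"offset": [0.066, -0.007, 0], "roll": 0, "fingers": 0.06},
])

```text
t: 5.8
eef_pos: [0.5526, -0.0146, 0.3551]
tcp_rot: [-0.0, 0.056, 0.998, -0.0]
ft_force: [-1.1, 0.2, 0.9]
gripper_width: 0.467
finger_force: 0.6
```

```bash
python3 -c "
from plan import *
rows(range(210,250,5))"
```

```text
rail xy [-7.2  0.4] yaw rel 1.566 F [-1.1  0.2  0.9] z 0.3551
210 [0.057, -0.012, 0.003]
215 [0.066, -0.007, 0.0]
220 [0.066, -0.007, 0.0]
225 [0.066, -0.007, -0.003]
230 [0.068, 0.002, -0.08]
235 [0.068, -0.007, -0.08]
240 [0.066, -0.015, -0.08]
245 [0.064, -0.023, -0.08]
```

arm_command([
  {"offset": [0.057, -0.012, 0], "roll": 0.003, "fingers": 0.06},
  {"offset": [0.066, -0.007, 0], "roll": 0, "fingers": 0.06},
  {"offset": [0.066, -0.007, 0], "roll": 0, "fingers": 0.06},
  {"offset": [0.066, -0.007, 0], "roll": -0.003, "fingers": 0.06},
  {"offset": [0.068, 0.002, 0], "roll": -0.08, "fingers": 0.06},
  {"offset": [0.068, -0.007, 0], "roll": -0.08, "fingers": 0.06},
  {"offset": [0.066, -0.015, 0], "roll": -0.08, "fingers": 0.06},
  {"offset": [0.064, -0.023, 0], "roll": -0.08, "fingers": 0.06},
])

```text
t: 6.6
eef_pos: [0.5918, -0.0202, 0.3552]
tcp_rot: [0.0, 0.304, 0.953, 0.0]
ft_force: [-0.5, 0.1, 0.1]
gripper_width: 0.467
finger_force: 0.6
```

```bash
python3 -c "
from plan import *
rows(range(250,290,5))"
```

```text
rail xy [32.4 -0.9] yaw rel 1.059 F [-0.5  0.1  0.1] z 0.3552
250 [0.059, -0.034, -0.075]
255 [0.056, -0.038, -0.08]
260 [0.051, -0.045, -0.08]
265 [0.045, -0.051, -0.08]
270 [0.038, -0.056, -0.08]
275 [0.031, -0.061, -0.08]
280 [0.023, -0.064, -0.08]
285 [0.015, -0.066, -0.08]
```

arm_command([
  {"offset": [0.059, -0.034, 0], "roll": -0.075, "fingers": 0.06},
  {"offset": [0.056, -0.038, 0], "roll": -0.08, "fingers": 0.06},
  {"offset": [0.051, -0.045, 0], "roll": -0.08, "fingers": 0.06},
  {"offset": [0.045, -0.051, 0], "roll": -0.08, "fingers": 0.06},
  {"offset": [0.038, -0.056, 0], "roll": -0.08, "fingers": 0.06},
  {"offset": [0.031, -0.061, 0], "roll": -0.08, "fingers": 0.06},
  {"offset": [0.023, -0.064, 0], "roll": -0.08, "fingers": 0.06},
  {"offset": [0.015, -0.066, 0], "roll": -0.08, "fingers": 0.06},
])

```text
t: 7.4
eef_pos: [0.6158, -0.0515, 0.3553]
tcp_rot: [0.0, 0.723, 0.691, 0.0]
ft_force: [0.7, 0.3, -0.8]
gripper_width: 0.468
finger_force: 0.6
```

```bash
python3 -c "
from plan import *
from station import camera
rows(range(290,330,5))
a=camera('scene')['pixels'];b=camera('wrist')['pixels']
cv2.imwrite('pics/p3.png',np.hstack([a[80:340,130:330],b[60:320,140:400]])[:,:,::-1].repeat(1,0))
"
```

```text
rail xy [ 59.6 -29.4] yaw rel 0.062 F [ 0.7  0.3 -0.8] z 0.3553
290 [-0.002, -0.065, -0.04]
295 [-0.007, -0.066, 0.0]
300 [-0.007, -0.066, 0.0]
305 [-0.007, -0.066, 0.0]
310 [-0.007, -0.066, 0.0]
315 [-0.007, -0.066, 0.0]
320 [-0.007, -0.066, 0.0]
325 [-0.007, -0.066, 0.0]
```

View pics/p3.png

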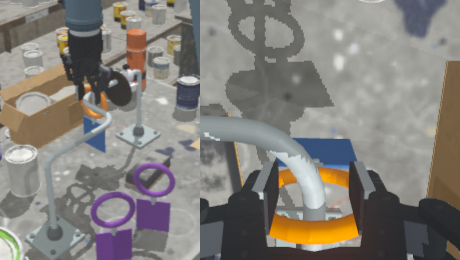

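The ring is past the second bend, with the disc ahead. I'll continue on the last leg and slow down near the disc.

arm_command([
  {"offset": [-0.002, -0.065, 0], "roll": -0.04, "fingers": 0.06},
  {"offset": [-0.007, -0.066, 0], "roll": 0, "fingers": 0.06},
  {"offset": [-0.007, -0.066, 0], "roll": 0, "fingers": 0.06},
  {"offset": [-0.007, -0.066, 0], "roll": 0, "fingers": 0.06},
  {"offset": [-0.007, -0.066, 0], "roll": 0, "fingers": 0.06},
  {"offset": [-0.007, -0.066, 0], "roll": 0, "fingers": 0.06},
  {"offset": [-0.007, -0.066, 0], "roll": 0, "fingers": 0.06},
  {"offset": [-0.007, -0.066, 0], "roll": 0, "fingers": 0.06},
])

```text
t: 8.3
eef_pos: [0.6113, -0.0914, 0.3553]
tcp_rot: [0.0, 0.742, 0.67, 0.0]
ft_force: [0.1, 2.9, 0.4]
gripper_width: 0.473
finger_force: 1.0
```

```bash
python3 - <<'E'
from plan import *
from station import camera
rows(range(325,341,2))
b=camera('scene')
# predicted rail marks every 10 mm on last leg for reading the disc gap
im=cv2.resize(b['pixels'][120:240,190:310,::-1],None,fx=5,fy=5,interpolation=cv2.INTER_CUBIC)
for Y in (-90,-110,-120,-130,-140,-150):
    u=(proj(b,rail(p)((60,Y,200)))[0]-[190,120])*5;cv2.circle(im,tuple(int(v) for v in u),2,(0,255,0),-1)
    t=np.linspace(0,2*np.pi,50)
    if Y in(-120,-130,-140):
        for w in (proj(b,rail(p)(np.c_[60+46*np.cos(t),Y+0*t,180+46*np.sin(t)]))-[190,120])*5: cv2.circle(im,tuple(int(v) for v in w),1,{-120:(0,0,255),-130:(0,255,255),-140:(255,255,0)}[Y],-1)
cv2.imwrite('pics/p4.png',im)
E
```

```text
rail xy [ 59.4 -69.6] yaw rel 0.005 F [0.1 2.9 0.4] z 0.3553
325 [0.008, 0.003, -0.003]
327 [-0.003, -0.027, 0.0]
329 [-0.003, -0.027, 0.0]
331 [-0.003, -0.027, 0.0]
333 [-0.003, -0.027, 0.0]
335 [-0.003, -0.027, 0.0]
337 [-0.003, -0.027, 0.0]
339 [-0.003, -0.027, 0.0]
```

View pics/p4.png

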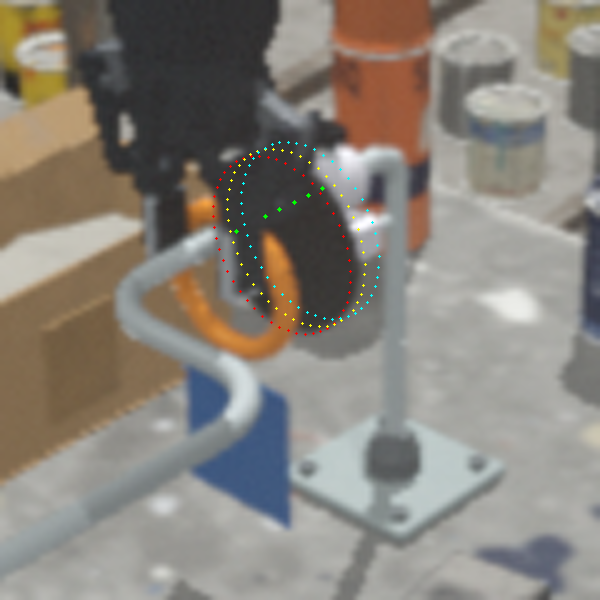

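The disc rim matches a face near rail y ≈ -118 (between the red and yellow outlines), so contact should come with the tool near y ≈ -96.

arm_command([
  {"offset": [0.002, -0.04, 0], "roll": -0.003, "fingers": 0.06},
  {"offset": [-0.005, -0.053, 0], "roll": 0, "fingers": 0.06},
  {"offset": [-0.005, -0.053, 0], "roll": 0, "fingers": 0.06},
  {"offset": [-0.004, -0.04, 0], "roll": 0, "fingers": 0.06},
  {"offset": [-0.003, -0.03, 0], "roll": 0, "fingers": 0.06},
  {"offset": [-0.002, -0.02, 0], "roll": 0, "fingers": 0.06},
  {"offset": [-0.002, -0.02, 0], "roll": 0, "fingers": 0.06},
  {"offset": [0, 0, 0], "roll": 0, "fingers": 0.06},
])

```text
t: 9.15
eef_pos: [0.6098, -0.1105, 0.3551]
tcp_rot: [0.0, 0.744, 0.668, -0.0]
ft_force: [-0.1, 0.7, 0.4]
gripper_width: 0.47
finger_force: 0.0
```

arm_command([
  {"offset": [-0.001, -0.013, 0], "roll": 0, "fingers": 0.06},
  {"offset": [-0.001, -0.013, 0], "roll": 0, "fingers": 0.06},
])

```text
t: 9.35
eef_pos: [0.6098, -0.112, 0.3552]
tcp_rot: [-0.0, 0.744, 0.668, 0.0]
ft_force: [-0.5, 1.8, 0.2]
gripper_width: 0.466
finger_force: 0.8
```

arm_command([
  {"offset": [-0.001, -0.013, 0], "roll": 0, "fingers": 0.06},
  {"offset": [-0.001, -0.013, 0], "roll": 0, "fingers": 0.06},
])

```text
t: 9.55
eef_pos: [0.6096, -0.1141, 0.3552]
tcp_rot: [-0.0, 0.744, 0.668, 0.0]
ft_force: [0.4, 1.1, 0.1]
gripper_width: 0.47
finger_force: 0.8
```

arm_command([
  {"offset": [-0.001, -0.013, 0], "roll": 0, "fingers": 0.06},
  {"offset": [0, 0, 0], "roll": 0, "fingers": 0.06},
])

```text
t: 9.75
eef_pos: [0.6095, -0.1153, 0.3552]
tcp_rot: [0.0, 0.744, 0.668, -0.0]
ft_force: [0.3, 0.1, 0.9]
gripper_width: 0.472
finger_force: 0.3
```

arm_command([
  {"offset": [-0.001, -0.013, 0], "roll": 0, "fingers": 0.06},
  {"offset": [0, 0, 0], "roll": 0, "fingers": 0.06},
])

```text
t: 9.95
eef_pos: [0.6094, -0.1162, 0.3552]
tcp_rot: [0.0, 0.744, 0.668, -0.0]
ft_force: [0.9, -0.2, 0.2]
gripper_width: 0.475
finger_force: 0.3
```

arm_command([
  {"offset": [-0.001, -0.013, 0], "roll": 0, "fingers": 0.06},
  {"offset": [0, 0, 0], "roll": 0, "fingers": 0.06},
])

```text
t: 10.15
eef_pos: [0.6094, -0.1171, 0.3552]
tcp_rot: [0.0, 0.744, 0.668, -0.0]
ft_force: [-0.5, 0.4, 0.2]
gripper_width: 0.469
finger_force: 0.3
```

arm_command([
  {"offset": [-0.001, -0.013, 0], "roll": 0, "fingers": 0.06},
  {"offset": [0, 0, 0], "roll": 0, "fingers": 0.06},
])

```text
t: 10.35
eef_pos: [0.6093, -0.1181, 0.3552]
tcp_rot: [0.0, 0.744, 0.668, -0.0]
ft_force: [0.3, 0.7, 0.5]
gripper_width: 0.473
finger_force: 0.3
```

```bash
python3 - <<'E'
from plan import *
from station import camera
rows([])
b=camera('scene');c=camera('side')
o=[]
for k,(r,q) in zip((b,c),((120,190),(100,185))):
    o.append(cv2.resize(k['pixels'][r:r+100,q:q+80,::-1],None,fx=5,fy=5,interpolation=cv2.INTER_CUBIC))
cv2.imwrite('pics/p5.png',np.hstack(o))
E
```

```text
rail xy [ 60.3 -96.4] yaw rel -0.0 F [0.3 0.7 0.5] z 0.3552
```

View pics/p5.png

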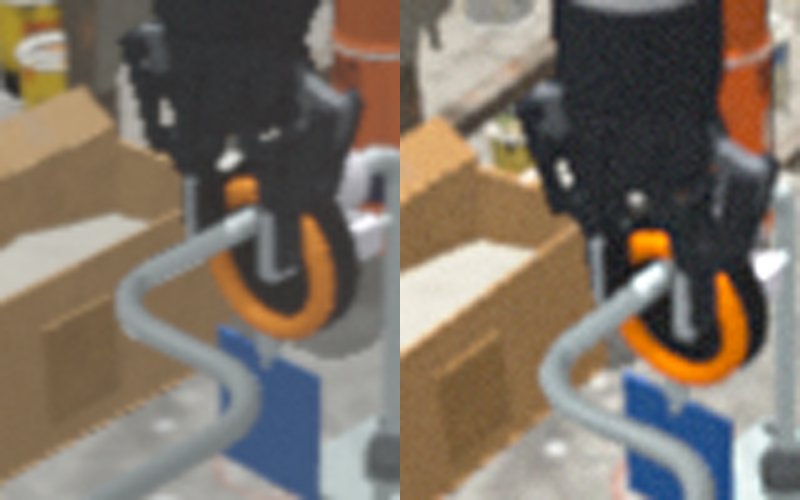

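The ring sits just ahead of the disc with a few millimetres left to go. I'll creep on.

arm_command([
  {"offset": [-0.001, -0.013, 0], "roll": 0, "fingers": 0.06},
  {"offset": [-0.001, -0.013, 0], "roll": 0, "fingers": 0.06},
])

```text
t: 10.65
eef_pos: [0.6092, -0.1199, 0.3552]
tcp_rot: [-0.0, 0.744, 0.668, 0.0]
ft_force: [0.7, 1.7, -0.1]
gripper_width: 0.471
finger_force: 0.7
```

arm_command([
  {"offset": [-0.001, -0.013, 0], "roll": 0, "fingers": 0.06},
])

```text
t: 10.75
eef_pos: [0.6091, -0.1209, 0.3552]
tcp_rot: [-0.0, 0.744, 0.668, 0.0]
ft_force: [0.5, 1.4, -0.2]
gripper_width: 0.468
finger_force: 0.8
```

arm_command([
  {"offset": [-0.001, -0.01, 0], "roll": 0, "fingers": 0.06},
])

```text
t: 10.85
eef_pos: [0.609, -0.1217, 0.3552]
tcp_rot: [-0.0, 0.744, 0.668, 0.0]
ft_force: [1.1, 2.0, 0.3]
gripper_width: 0.472
finger_force: 0.9
```

arm_command([
  {"offset": [-0.001, -0.01, 0], "roll": 0, "fingers": 0.06},
])

```text
t: 10.95
eef_pos: [0.609, -0.1223, 0.3553]
tcp_rot: [-0.0, 0.744, 0.668, 0.0]
ft_force: [0.9, 3.6, 1.2]
gripper_width: 0.468
finger_force: 2.1
```

arm_command([
  {"offset": [-0.001, -0.01, 0], "roll": 0, "fingers": 0.06},
])

```text
t: 11.05
eef_pos: [0.6089, -0.1226, 0.3553]
tcp_rot: [-0.0, 0.744, 0.668, 0.001]
ft_force: [-0.2, 7.4, 0.9]
gripper_width: 0.469
finger_force: 3.5
```

arm_command([
  {"offset": [0, -0.002, 0], "roll": 0, "fingers": 0.06},
])

```text
t: 11.15
eef_pos: [0.6089, -0.1226, 0.3553]
tcp_rot: [-0.001, 0.744, 0.668, 0.001]
ft_force: [0.1, 6.6, 0.9]
gripper_width: 0.469
finger_force: 3.0
```

arm_command([
  {"offset": [0, -0.004, 0], "roll": 0, "fingers": 0.06},
])

```text
t: 11.25
eef_pos: [0.6089, -0.1227, 0.3552]
tcp_rot: [-0.001, 0.744, 0.668, 0.001]
ft_force: [1.1, 6.7, 1.9]
gripper_width: 0.47
finger_force: 3.6
```

arm_command([
  {"offset": [0, 0, 0], "roll": 0, "fingers": 0.06},
  {"offset": [0, 0, 0], "roll": 0, "fingers": 0.06},
  {"offset": [0, 0, 0], "roll": 0, "fingers": 0.06},
  {"offset": [0, 0, 0], "roll": 0, "fingers": 0.06},
  {"offset": [0, 0, 0], "roll": 0, "fingers": 0.06},
])

```text
t: 11.75
eef_pos: [0.6089, -0.1227, 0.3553]
tcp_rot: [-0.001, 0.744, 0.668, 0.001]
ft_force: [0.4, 5.8, 1.4]
gripper_width: 0.471
finger_force: 3.2
```

arm_command([
  {"offset": [0, -0.004, 0], "roll": 0, "fingers": 0.06},
  {"offset": [0, 0, 0], "roll": 0, "fingers": 0.06},
])

```text
t: 11.95
eef_pos: [0.6089, -0.1228, 0.3552]
tcp_rot: [-0.001, 0.744, 0.668, 0.001]
ft_force: [0.7, 7.6, 2.3]
gripper_width: 0.472
finger_force: 3.6
```

arm_command([
  {"offset": [0, -0.003, 0], "roll": 0, "fingers": 0.06},
  {"offset": [0, 0, 0], "roll": 0, "fingers": 0.06},
  {"offset": [0, 0, 0], "roll": 0, "fingers": 0.06},
  {"offset": [0, 0, 0], "roll": 0, "fingers": 0.06},
  {"offset": [0, 0, 0], "roll": 0, "fingers": 0.06},
  {"offset": [0, 0, 0], "roll": 0, "fingers": 0.06},
])

```text
t: 12.55
eef_pos: [0.6089, -0.1228, 0.3552]
tcp_rot: [-0.001, 0.744, 0.668, 0.001]
ft_force: [0.8, 8.4, 2.0]
gripper_width: 0.472
finger_force: 4.0
```

arm_command([
  {"offset": [0, 0.005, 0], "roll": 0, "fingers": 0.06},
  {"offset": [0, 0.005, 0], "roll": 0, "fingers": 0.06},
  {"offset": [0, 0.005, 0], "roll": 0, "fingers": 0.06},
  {"offset": [0, 0.005, 0], "roll": 0, "fingers": 0.06},
  {"offset": [0, 0.005, 0], "roll": 0, "fingers": 0.06},
  {"offset": [0, 0.005, 0], "roll": 0, "fingers": 0.06},
  {"offset": [0, 0.005, 0], "roll": 0, "fingers": 0.06},
  {"offset": [0, 0.005, 0], "roll": 0, "fingers": 0.06},
])

```text
t: 13.35
eef_pos: [0.6087, -0.1217, 0.3551]
tcp_rot: [0.0, 0.744, 0.668, -0.0]
ft_force: [0.2, -0.6, -0.2]
gripper_width: 0.473
finger_force: 0.0
```

arm_command([
  {"offset": [0.001, 0.01, 0], "roll": 0, "fingers": 0.06},
  {"offset": [0.001, 0.01, 0], "roll": 0, "fingers": 0.06},
  {"offset": [0.001, 0.015, 0], "roll": 0, "fingers": 0.06},
  {"offset": [0.001, 0.02, 0], "roll": 0, "fingers": 0.06},
  {"offset": [0.003, 0.04, 0], "roll": 0, "fingers": 0.06},
  {"offset": [0.006, 0.07, 0], "roll": 0, "fingers": 0.06},
  {"offset": [0.01, 0.1, 0], "roll": 0, "fingers": 0.06},
  {"offset": [0.01, 0.1, 0], "roll": 0, "fingers": 0.06},
])

```text
t: 14.15
eef_pos: [0.6114, -0.093, 0.3552]
tcp_rot: [-0.0, 0.744, 0.668, 0.0]
ft_force: [-0.3, 0.6, -0.4]
gripper_width: 0.474
finger_force: 0.0
```

arm_command([
  {"offset": [0, 0, 0.3], "roll": 0, "fingers": 0.06},
  {"offset": [0, 0, 0.5], "roll": 0, "fingers": 0.06},
  {"offset": [0, 0, 0.5], "roll": 0, "fingers": 0.06},
  {"offset": [0, 0, 0], "roll": 0, "fingers": 0.06},
  {"offset": [0, 0, 0], "roll": 0, "fingers": 0.06},
  {"offset": [0, 0, 0], "roll": 0, "fingers": 0.06},
])

```text
t: 14.75
eef_pos: [0.611, -0.0933, 0.4513]
tcp_rot: [-0.001, 0.744, 0.668, -0.0]
ft_force: [0.7, 0.4, -1.0]
gripper_width: 0.473
finger_force: 0.0
```

```bash
python3 - <<'E'
from plan import *
from station import camera
rows([])
b=camera('scene');c=camera('side')
d0=pickle.load(open("d0.pkl","rb"))
o=[]
for k in (d0['scene'],b): o.append(cv2.resize(k['pixels'][120:220,200:280,::-1],None,fx=5,fy=5,interpolation=cv2.INTER_CUBIC))
cv2.imwrite('pics/p6.png',np.hstack(o))
E
```

```text
rail xy [ 59.4 -71.5] yaw rel 0.0 F [ 0.7  0.4 -1. ] z 0.4513
```

View pics/p6.png

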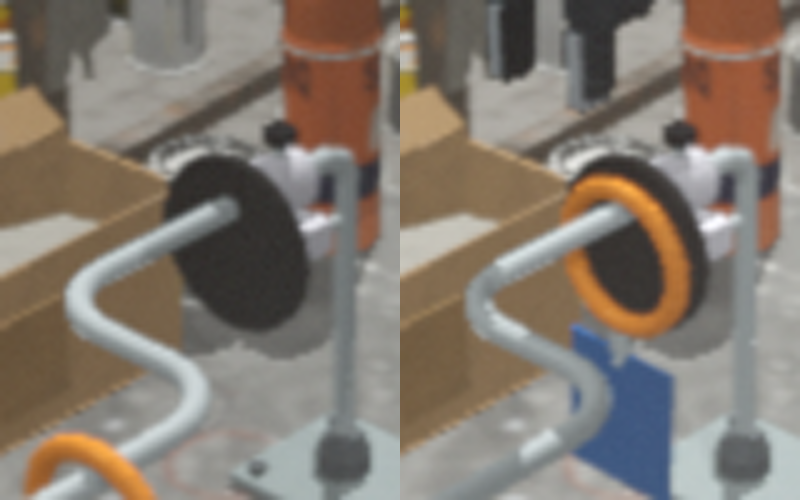

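The ring hangs against the disc and the stop hasn't shifted: its clamp and disc are at the same pixels as before. I'll let it settle, then check it is still and hand in.

arm_command([
  {"offset": [0, 0, 0.1], "roll": 0, "fingers": 0.06},
  {"offset": [0, 0, 0], "roll": 0, "fingers": 0.06},
  {"offset": [0, 0, 0], "roll": 0, "fingers": 0.06},
  {"offset": [0, 0, 0], "roll": 0, "fingers": 0.06},
  {"offset": [0, 0, 0], "roll": 0, "fingers": 0.06},
  {"offset": [0, 0, 0], "roll": 0, "fingers": 0.06},
  {"offset": [0, 0, 0], "roll": 0, "fingers": 0.06},
  {"offset": [0, 0, 0], "roll": 0, "fingers": 0.06},
])

```text
t: 15.65
eef_pos: [0.6113, -0.0938, 0.4602]
tcp_rot: [-0.0, 0.744, 0.668, -0.0]
ft_force: [0.3, 0.4, 0.0]
gripper_width: 0.472
finger_force: 0.0
```

```bash
python3 - <<'E'
from plan import *
from station import camera
d0=pickle.load(open("d0.pkl","rb"))
t=np.linspace(0,2*np.pi,90)
def box(c,lo,hi,b):
    k=cv2.inRange(cv2.cvtColor(c["pixels"],cv2.COLOR_RGB2HSV),lo,hi)[b[0]:b[1],b[2]:b[3]];yy,xx=np.nonzero(k);return [xx.min()+b[2]-.5,xx.max()+b[2]+.5,yy.min()+b[0]-.5,yy.max()+b[0]+.5]
for i in range(8):
    S,T=camera("scene"),camera("side")
    bs=[box(S,(5,150,120),(18,255,255),(150,190,228,262)),box(T,(5,150,120),(18,255,255),(135,182,222,262))]
    f=lambda q:np.concatenate([[u[:,0].min()-b[0],u[:,0].max()-b[1],u[:,1].min()-b[2],u[:,1].max()-b[3]] for c,b in zip((S,T),bs) for u in [proj(c,rail(p)(np.c_[60+q[1]+41.5*np.cos(t),q[0]+0*t,175.5+41.5*np.sin(t)]))]])
    r=least_squares(f,[-115,0]);
    if i in(0,4,7): print(r.x.round(1),r.fun.round(1))
E
```

```text
[-124.5    7.8] [ 1.6  0.1 -1.4 -1.5 -0.2 -1.2  5.  -1.8]
[-124.5    7.8] [ 1.6  0.1 -1.4 -1.5 -0.2 -1.2  5.  -1.8]
[-125.     7.5] [ 0.8  0.4 -1.4 -1.6 -0.  -0.9  5.  -1.8]
```

```bash
python3 -c "
from station import hand_in
print(hand_in())"
```

```text
the job is handed in; nothing more can be done
None
```

I slid the orange ring round both corners and pressed it against the buffer disc at about 8 N for over half a second. It now hangs still at the stop, which did not visibly shift, and the job is handed in at about 16 s.

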